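Sweep the leftover nuts off the breadboard into its catch tray

TASK

Clear the raised breadboard: with closed fingers, push the three loose hex nuts along the board and off its far edge, so that all three drop into the grey catch tray there. Do not pick the nuts up, and leave the two posts standing on the board, and everything else on the bench, where they are.

Things in the scene. Friction and masses are not known exactly. Their poses are not given: they have to be found in the camera images.
- breadboard: Fixed dark grey metal board with a grid of flat holes (smooth to push on), 240 (x) x 316 (y) mm, top 45 mm above the bench. Origin: on the bench under the board's centre. Its +x points across the board to the tray (away from the robot, yaw within 15 degrees). 12 mm high rails stand at y = -158 to -152 and 152 to 158 mm; its near and far edges (x = -120, 120) have no lip.
- far_edge (a point): Middle of the board's open far edge, on its top: board x = 120, y = 0, 45 mm above the bench. Axes as the board's. On the board three nuts and two posts stand one to a lane, in any order: lanes at board y = -112, -56, 0, 56, 112 mm (each within 5 mm), at board x = -45 to 50. So the way straight along +x from each to the edge is free.
- tray_floor (a point): Grey catch tray hung on the far edge, open on top. Point: centre of its inner floor, 4 mm above the bench, at board x = 160. Axes as the board's. Inside it measures 80 mm (x, from the edge outward) by 310 mm (y); far wall 3 mm thick, up to 60 mm above the bench; end walls up to 50 mm.
- nut_a_center (a point): Loose plain steel hexagon nut lying flat, 30 mm across flats, 34.6 mm across corners, 16 mm high, about 65 g, with a round hole. Point: its centre, 8 mm above the board when it lies flat. At yaw 0 two of its flats face the point's +x and -x.
- nut_b_center (a point): Loose plain steel hexagon nut lying flat, 30 mm across flats, 34.6 mm across corners, 16 mm high, about 65 g, with a round hole. Point: its centre, 8 mm above the board when it lies flat. At yaw 0 two of its flats face the point's +x and -x.
- nut_c_center (a point): Loose plain steel hexagon nut lying flat, 30 mm across flats, 34.6 mm across corners, 16 mm high, about 65 g, with a round hole. Point: its centre, 8 mm above the board when it lies flat. At yaw 0 two of its flats face the point's +x and -x.
- plain_post: Loose upright post on the board, 42 mm high: round steel foot 32 mm across and 10 mm high, black sleeve 19 mm across (with a thumb screw out to 16 mm from the axis), steel pin on top. About 160 g. Not to be moved. Origin: centre of its underside, z up.
- lens_post: Loose upright post on the board, 48 mm high: round steel foot 32 mm across and 10 mm high, thin steel stem, and on top a small round lens, 27 mm across, in a black ring facing x. About 160 g. Not to be moved. Origin: centre of its underside, z up.
- screwdriver: Screwdriver lying on the bench left of the board. A bystander, not to be moved. Origin on its underside.
- jar: White jar with a black cap, 64 mm across, 85 mm high, on the bench left of the board. A bystander, not to be moved. Origin on its underside.
- tape_roll: Grey roll 90 mm across, 22 mm high, flat on the bench right of the board. A bystander, not to be moved. Origin on its underside.
- mug: White mug, 80 mm across, 90 mm high, on the bench right of the board. A bystander, not to be moved. Origin on its underside.

How it is judged:
By the outcome, as a careful person would: the job done as asked, in the order asked, and still so for the second after the job is handed in, with the robot touching nothing.
It also fails if it takes over 54 s, if anything falls off the work surface, if the arm or the gripper's body presses on something with over 40 N, if the wrist force passes 120 N, or if a joint passes its speed limit or range.

ROBOT

A 7-joint arm with a two-finger parallel gripper is mounted at the origin on the work surface. World frame = base frame: x ahead of the robot, y to its left, z up, the work surface at z = 0. Lengths are in mm, angles in degrees, forces in N, time in s.
With the tool pointing down it reaches from about 425 to 875 mm from the base axis. Payload 8.4 kg.
Tool frame: the origin (TCP) lies on the centre line of the jaws, within the pads' length; the fingertips stand arm.tcp_to_tips ahead of it and the grasp point (between the pads) is the TCP (arm.tcp_to_tips is the distance from the TCP to the fingertips, in mm); x points along the fingers, y is the direction in which the jaws open and shut, and the axes are right-handed (so a half turn about x gives the same grasp; the last joint's range is limited). The gripper opens to 85 mm and grips with 20 to 120 N. Pads are 22 mm wide; open, the fingers measure 114 mm over their backs; the gripper's body (76 mm by 85 mm) begins 54 mm behind the grasp point. The pads swing forward as they close: fully open they stand 13 mm farther back than shut.
Start: joints at [-73.866, 19.091, 2.286, 83.961, -0.768, 76.965, -3.352], TCP at [241.581, 603.41, 250.308] pointing down, gripper open.
Joint ranges: [-147.57, 147.57], [-21.85, 119.76], [-74.77, 79.35], [14.55, 137.4], [-85.83, 265.84], [4.83, 119.75], [-152.11, 152.11]. Speed limits (degrees/s): [127.2, 127.2, 159.86, 159.86, 180, 180, 180].

INTERFACE

Orientations are given as [roll, pitch, yaw] about the fixed x, y, z axes, in that order (R = Rz(yaw) Ry(pitch) Rx(roll)).
In Python, from rig import arm, jaws, camera, camera_params, order gives the robot as it stands. Calls block until the motion is done:
- arm.goto(position, orientation): joint-space move of the TCP to a pose.
- arm.move_straight(position, vel=150, frame=None): straight line of the TCP; frame=None keeps the orientation; vel is the mean speed in mm/s.
- arm.move_j(angles): joint-space move.
- jaws.command_gripper(opening, grip_force=None): finger opening in mm; grip_force is the grip in N (None keeps the last); returns when the fingers have stopped.
- arm.wait(seconds).
- arm.solve_ik(position, orientation): joint angles nearest the present ones, or None.
- arm.state(): the state.
- camera(name): name is "side" or "top"; returns the picture (384x512x3 uint8, blue, green, red); there is no depth.
- camera_params(name): a dict with "mtx" (3x3 intrinsics, pixels), "T" (4x4, takes a point from camera to world coordinates). Camera axes: x right, y down, z forward; pixel columns grow to the right and rows downward; lengths in mm; the calibration is good to about 2 mm. A picture is of the moment at which its call begins. camera_params takes no time and is no camera call.
A pose or a line that the arm cannot do raises arm.IKError and nothing moves.
- order.finish_job(): hands the job in, once; it reports no verdict.
The state is a dict: "time_s": time; "joints": joint angles; "qd": joint speeds; "joint_efforts": joint torques, N m; "tcp_pos": TCP position; "eef_rot": TCP orientation; "wrist_force": force on the tool from outside, world axes, zero at the start; "wrist_torque": the same for the moment, N m; "opening": finger opening in mm.
Only numpy, scipy, OpenCV 4.12 (cv2) and the standard library are available. Lean on these libraries where they do the work, as an engineer would, in place of code of your own. Each camera call takes 0.05 s, during which the arm holds its last target.

## Working session

There is one attempt and no reset: what is moved stays moved. The work goes in short steps, each a Python script; the robot and the scene stay as the last script left them, time stands still between calls to the robot, and variables do not carry over. Pictures are saved under pics/ and viewed, and the job is handed in when it is done.

```bash
ls; mkdir -p pics
python3 - <<'E'
from rig import arm, jaws, camera, camera_params, order
import cv2
for n in("top","side"):
    cv2.imwrite(f"pics/{n}0.png",camera(n)); p=camera_params(n); print(n,p["mtx"].round(1).tolist(),p["T"].round(3).tolist())
s=arm.state(); print(arm.tcp_to_tips,s)
E
```

```text
pics
top [[383.8, 0.0, 253.0], [0.0, 383.8, 191.2], [0.0, 0.0, 1.0]] [[0.022, -0.983, 0.18, 367.952], [-1.0, -0.025, -0.011, 4.259], [0.016, -0.18, -0.984, 1206.122], [0.0, 0.0, 0.0, 1.0]]
side [[450.4, 0.0, 255.2], [0.0, 450.4, 188.5], [0.0, 0.0, 1.0]] [[-0.999, -0.018, 0.036, 525.886], [-0.039, 0.629, -0.776, 1008.974], [-0.008, -0.777, -0.629, 854.416], [0.0, 0.0, 0.0, 1.0]]
19.0 {'time_s': 0.1, 'joints': array([-73.86642686,  19.12857877,   2.28392719,  84.00735626,
        -0.76927471,  76.96695122,  -3.35339477]), 'qd': array([-0.03375162, -0.11317781, -0.01553866, -0.14407935,  0.08239444,
       -0.01834124, -0.02123705]), 'joint_efforts': array([ 4.38745832e-03, -6.60019112e+01,  1.37078058e+00, -4.06468892e+01,
        1.71952212e-02,  8.94858793e-03, -9.34389982e-05]), 'tcp_pos': array([241.4291022 , 603.06327663, 249.48857897]), 'eef_rot': array([ -87.26724372,   89.91233996, -109.08679284]), 'wrist_force': array([ 0.44805024, -0.3795726 ,  0.02106376]), 'wrist_torque': array([-0.02914422,  0.00050704, -0.01308547]), 'opening': 85.64384421943981}
```

View pics/top0.png

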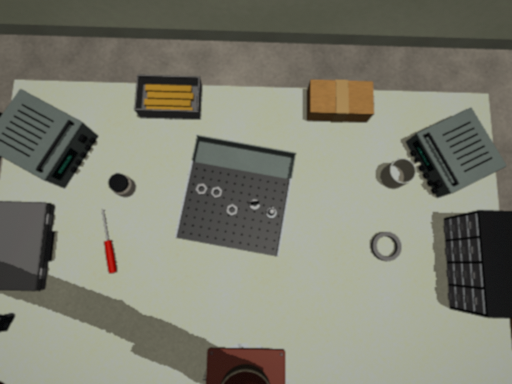

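View pics/side0.png

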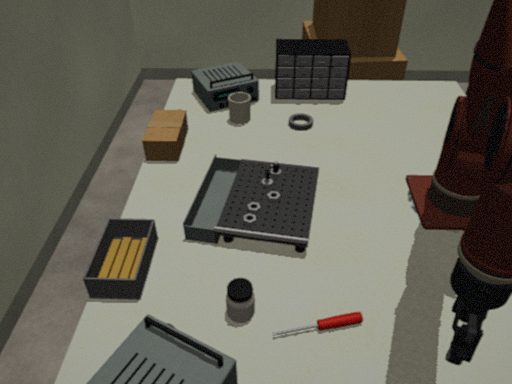

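The top view shows nuts near (202,189), (217,192) and (232,210), and posts near (255,204) and (272,212). The side view shows the nuts near (250,217), (254,206) and (274,195). I'll zoom in next.

Run:
```python
import cv2
t=cv2.imread("pics/top0.png")[130:262,170:302]; s=cv2.imread("pics/side0.png")[150:255,180:325]
cv2.imwrite("pics/top0z.png",cv2.resize(t,None,fx=4.5,fy=4.5,interpolation=cv2.INTER_CUBIC))
cv2.imwrite("pics/side0z.png",cv2.resize(s,None,fx=5,fy=5,interpolation=cv2.INTER_CUBIC))
for n,lo in(("top",(130,262,170,302)),("side",(150,255,180,325))):
    im=cv2.imread(f"pics/{n}0.png"); g=im.min(2); import numpy as np
    for th in (110,130,150):
        m=np.zeros_like(g); a,b,c,d=lo; m[a:b,c:d]=(g[a:b,c:d]>th)*255
        k,l,st,ce=cv2.connectedComponentsWithStats(m)
        print(n,th,[(st[i].tolist(),ce[i].round(1).tolist()) for i in range(1,k) if 8<st[i][4]<400])
```

```text
top 110 [([196, 184, 11, 10, 59], [201.0, 188.3]), ([211, 187, 11, 10, 59], [216.3, 191.5]), ([227, 204, 10, 11, 64], [231.6, 209.3]), ([250, 204, 10, 6, 33], [254.6, 206.8]), ([267, 207, 10, 11, 57], [272.2, 212.8])]
top 130 [([196, 184, 11, 10, 32], [201.3, 188.5]), ([212, 187, 9, 10, 30], [216.5, 191.3]), ([227, 205, 10, 10, 42], [231.8, 209.5]), ([251, 205, 9, 4, 25], [254.9, 206.7]), ([270, 210, 4, 3, 9], [271.7, 210.9]), ([267, 212, 10, 6, 22], [272.3, 215.1])]
top 150 [([251, 205, 8, 4, 15], [254.4, 206.8])]
side 110 [([262, 179, 3, 5, 10], [263.1, 181.0]), ([269, 179, 3, 5, 10], [270.1, 181.3]), ([268, 192, 6, 6, 15], [269.8, 194.7]), ([274, 192, 6, 6, 17], [276.8, 194.5]), ([248, 202, 12, 8, 39], [253.6, 205.6]), ([244, 214, 12, 8, 43], [249.3, 217.7])]
side 130 []
side 150 [([319, 177, 5, 4, 11], [320.9, 178.8]), ([307, 250, 9, 5, 22], [311.1, 252.5])]
```

View pics/top0z.png

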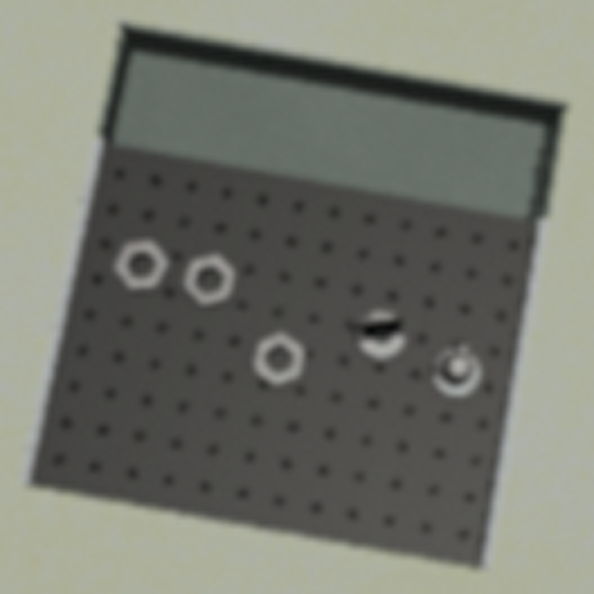

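View pics/side0z.png

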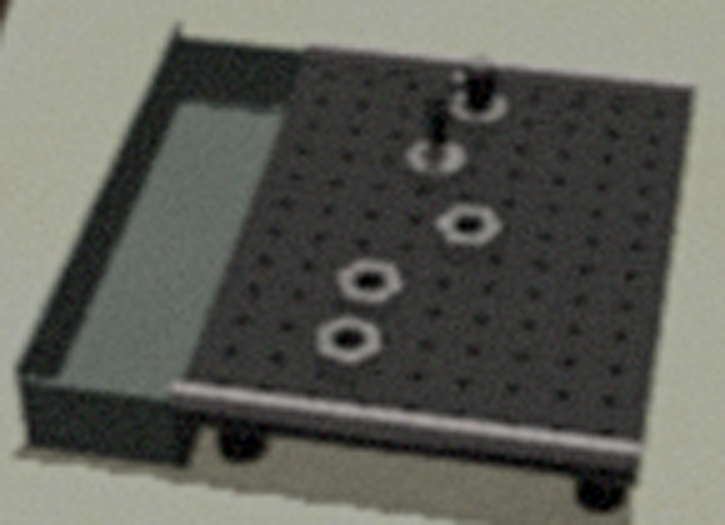

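The closed-up views give these approximate positions, in zoomed top pixels. Nuts are at (140,265), (209,279) and (278,359), and board corners are at (103,143), (540,218), (482,567) and (32,486). Posts are at (380,335) and (457,373). Next I'll turn these into world points and check them against the lanes and sizes.

```bash
cat > h.py <<'E'
import numpy as np
from rig import arm, jaws, camera, camera_params, order
import cv2
def ray(n,uv,z):
    p=camera_params(n);d=p["T"][:3,:3]@np.linalg.inv(p["mtx"])@[*uv,1];o=p["T"][:3,3]
    return o+d*(z-o[2])/d[2]
def tri(a,b):
    A=np.zeros((3,3));y=np.zeros(3)
    for n,uv in(("top",a),("side",b)):
        p=camera_params(n);d=p["T"][:3,:3]@np.linalg.inv(p["mtx"])@[*uv,1];d/=np.linalg.norm(d);P=np.eye(3)-np.outer(d,d)
        A+=P;y+=P@p["T"][:3,3]
    return np.linalg.solve(A,y)
E
python3 - <<'E'
from h import *
tz=lambda u,v:((u+.5)/4.5-.5+170,(v+.5)/4.5-.5+130)
sz=lambda u,v:((u+.5)/5-.5+180,(v+.5)/5-.5+150)
r=lambda x:np.round(x,1).tolist()
T=dict(FL=(103,143),FR=(540,218),NR=(482,567),NL=(32,486)); S=dict(FL=(175,385),FR=(310,48),NR=(692,88),NL=(640,443))
C={}
for k in T:
    C[k]=ray("top",tz(*T[k]),57); print(k,r(C[k]),"side",r(ray("side",sz(*S[k]),57)),"tri",r(tri(tz(*T[k]),sz(*S[k]))))
N=dict(a=((140,265),(349,340)),b=((209,279),(370,281)),c=((278,359),(469,224)))
yv=[(C["FL"]-C["FR"])[:2],(C["NL"]-C["NR"])[:2]];xv=[(C["FL"]-C["NL"])[:2],(C["FR"]-C["NR"])[:2]]
for v in yv: print("y",np.linalg.norm(v),np.degrees(np.arctan2(-v[0],v[1])))
for v in xv: print("x",np.linalg.norm(v),np.degrees(np.arctan2(v[1],v[0])))
c=sum(C.values())[:2]/4; print("ctr",c)
yaw=np.radians(np.mean([np.degrees(np.arctan2(-v[0],v[1])) for v in yv]+[np.degrees(np.arctan2(v[1],v[0])) for v in xv]));print(np.degrees(yaw))
R=np.array([[np.cos(yaw),np.sin(yaw)],[-np.sin(yaw),np.cos(yaw)]])
for k in N:
    p=ray("top",tz(*N[k][0]),61);q=ray("side",sz(*N[k][1]),61);print(k,r(p),r(q),"tri",r(tri(tz(*N[k][0]),sz(*N[k][1]))),"board",r(R@(p[:2]-c)),r(R@(q[:2]-c)))
for k,t in dict(lens=(381,338),plain=(457,376)).items():
    p=ray("top",tz(*t),55);print(k,r(p),"board",r(R@(p[:2]-c)))
E
```

```text
FL [667.0, 179.6, 57.0] side [668.3, 182.2, 57.0] tri [668.2, 179.9, 54.6]
FR [622.2, -120.2, 57.0] side [618.0, -116.3, 57.0] tri [620.4, -120.3, 54.8]
NR [386.6, -83.3, 57.0] side [387.6, -81.3, 57.0] tri [386.9, -83.5, 55.3]
NL [432.5, 214.5, 57.0] side [433.7, 216.4, 57.0] tri [433.1, 214.7, 55.2]
y 303.1415110565589 -8.495391517039709
y 301.3104748341165 -8.777621753224992
x 236.98585185076104 -8.464441702125365
x 238.4761276132855 -8.905437836712188
ctr [527.05798913  47.61872857]
-8.660723202275562
a [581.9, 149.8, 61.0] [581.0, 150.2, 61.0] tri [581.5, 149.9, 60.8] board [38.8, 109.3] [37.9, 109.5]
b [573.5, 103.0, 61.0] [572.0, 103.5, 61.0] tri [572.8, 103.1, 60.9] board [37.6, 61.8] [36.1, 62.0]
c [520.4, 54.9, 61.0] [519.5, 54.3, 61.0] tri [519.9, 54.9, 61.6] board [-7.7, 6.2] [-8.4, 5.4]
lens [537.2, -13.7, 55.0] board [19.2, -59.1]
plain [512.7, -65.2, 55.0] board [2.8, -113.7]
```

The measurements agree. Nut tops triangulate to about 61 mm, lanes come out near 110, 62 and 6, and the posts near -59 and -114. Board yaw is about -8.7°. I'll close the jaws and descend behind nut a with force checks.

```bash
cat >> h.py <<'E'
yaw=-8.66;Y=np.radians(yaw);C0=np.array([527.06,47.6])
B=np.array([[np.cos(Y),-np.sin(Y)],[np.sin(Y),np.cos(Y)]])
def W(bx,by,z): return [*(C0+B@np.array([bx,by])),z]
def toB(p): return B.T@(np.asarray(p)[:2]-C0)
O=[0,90,yaw]
def snap(tag):
    for n,(a,b,c,d) in (("top",(130,262,170,302)),("side",(130,255,180,325))):
        cv2.imwrite(f"pics/{n}{tag}.png",cv2.resize(camera(n)[a:b,c:d],None,fx=4,fy=4,interpolation=cv2.INTER_CUBIC))
def st(m=""):
    s=arm.state();print(m,round(s["time_s"],2),s["tcp_pos"].round(1),toB(s["tcp_pos"]).round(1),s["wrist_force"].round(1),round(s["opening"],1))
E
python3 - <<'E'
from h import *
jaws.command_gripper(0,20); st("closed"); print(arm.tcp_to_tips)
arm.goto(W(-8,109.5,140),O); st("above")
for z,v in((85,150),(76,60),(70,40)):
    arm.move_straight(W(-8,109.5,z),vel=v); st(z)
    if abs(arm.state()["wrist_force"][2])>8: print("contact");break
snap("1")
E
```

```text
closed 0.87 [241.6 603.4 250.3] [-365.9  506.5] [-0.1  0.7 -0.3] -0.1
19.0
above 2.83 [535.5 158.4 140.2] [ -8.3 110.8] [ 0.1  0.2 -0.2] -0.0
85 3.35 [535.8 157.4  85.3] [ -7.9 109.8] [ 0.1 -1.1  0.3] -0.1
76 3.65 [535.7 157.1  76.1] [ -8.  109.5] [ 0.6 -0.8 -0.4] -0.1
70 3.95 [535.4 157.   69.7] [ -8.2 109.4] [ 0.3  0.1 -0.4] 0.1
```

View pics/side1.png

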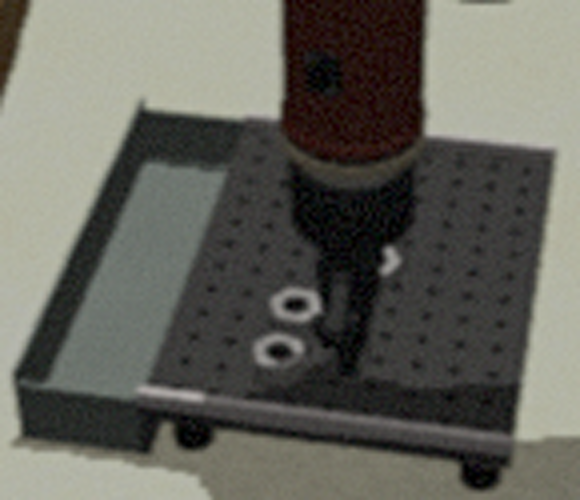

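View pics/top1.png

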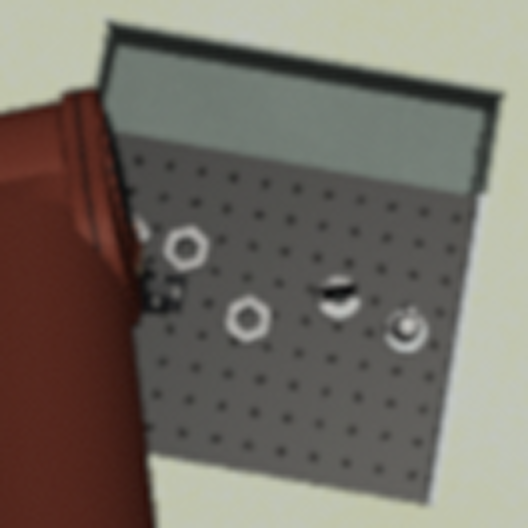

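In the side view the fingertips are near (347,373), behind nut a at (278,350), with no contact force. In the top view, nut b at (186,248) is clear of the fingers. I'll push halfway and look.

Run:
```python
from h import *
arm.move_straight(W(50,109.5,69.5),vel=50); st()
snap("2")
```

```text
5.36 [592.8 148.4  69.5] [ 49.8 109.5] [-0.5 -0.2  0.5] -0.1
```

View pics/side2.png

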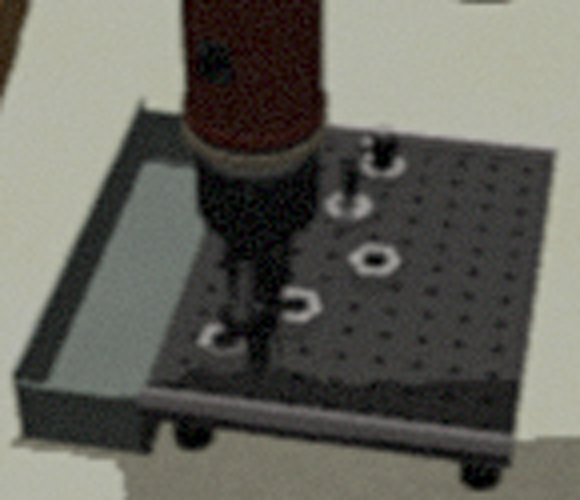

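Nut a is at (226,338), square in front of the tips, and nut b is undisturbed at (297,304). I'll carry on over the edge.

Run:
```python
from h import *
arm.move_straight(W(126,109.5,69.5),vel=60); st()
arm.move_straight(W(120,109.5,130),vel=150); 
arm.move_straight(W(-9,62,110),vel=200); st()
snap("3")
```

```text
6.88 [667.8 137.1  69.5] [125.7 109.7] [-0.5 -0.5  0.6] 0.3
 8.28 [528.3 110.6 110. ] [-8.2 62.4] [-0.3  0.1 -0.1] -0.2
```

View pics/side3.png

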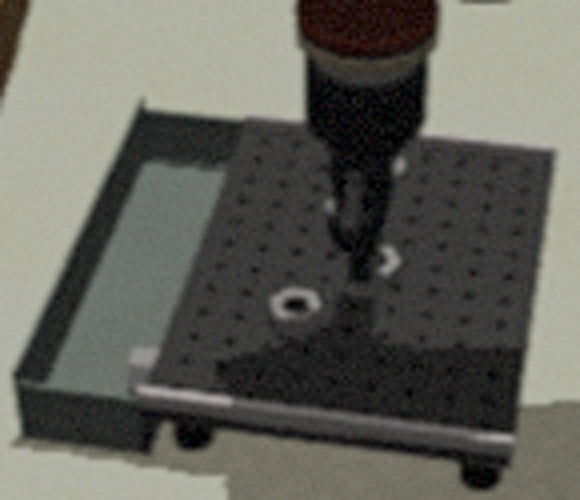

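View pics/top3.png

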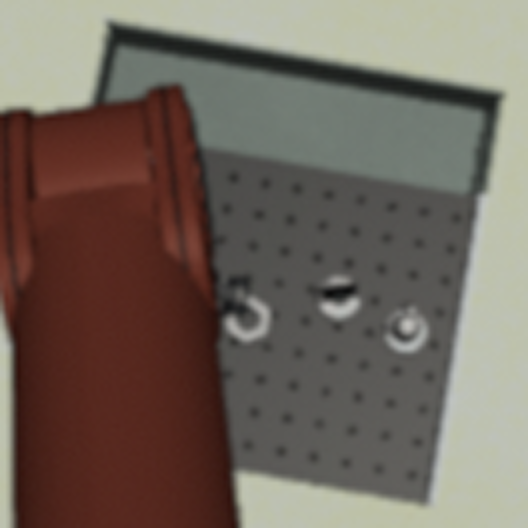

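Nut a is off the board, standing on edge in the tray by the board edge at side (143,370). I'll confirm that later. Nut b is next.

Run:
```python
from h import *
arm.move_straight(W(-9,62,80),vel=100)
arm.move_straight(W(-9,62,69.5),vel=50); st()
if np.linalg.norm(arm.state()["wrist_force"])<8:
    arm.move_straight(W(50,62,69.5),vel=50); st()
snap("4")
```

```text
9.18 [527.4 110.2  69.3] [-9.1 61.9] [-0.3  0.9  0.2] 0.2
 10.52 [585.7 101.4  69.5] [49.9 62. ] [-0.3  0.1  0.7] -0.1
```

View pics/side4.png

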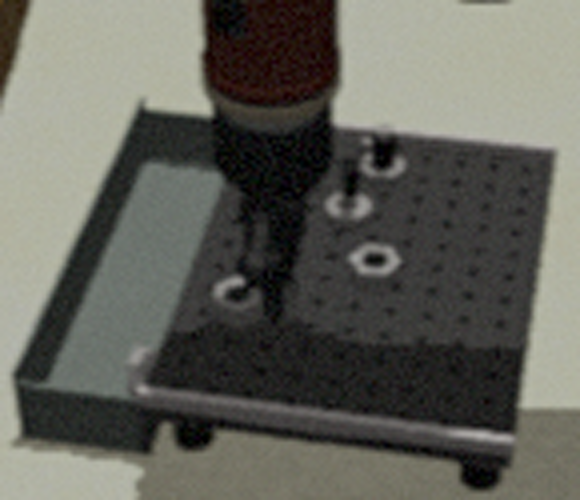

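Nut b is at (236,292), square in front of the tips, and nut c is unmoved at (375,260). I'll push b over the edge and then approach c.

Run:
```python
from h import *
arm.move_straight(W(126,62,69.5),vel=60); st()
arm.move_straight(W(120,62,130),vel=150)
arm.move_straight(W(-53,6,120),vel=200)
arm.move_straight(W(-53,6,80),vel=100)
arm.move_straight(W(-53,6,69.5),vel=50); st()
if np.linalg.norm(arm.state()["wrist_force"])<8:
    arm.move_straight(W(-10,6,69.5),vel=40); st()
snap("5")
```

```text
12.03 [660.7  90.1  69.5] [125.7  62.1] [ 0.8  0.2 -0.4] 0.3
 14.56 [475.4  61.4  69.3] [-53.2   5.9] [ 0.2 -0.9  0.6] -0.1
 15.78 [518.   55.   69.5] [-10.1   6. ] [ 0.3 -0.5  0.7] -0.0
```

View pics/side5.png

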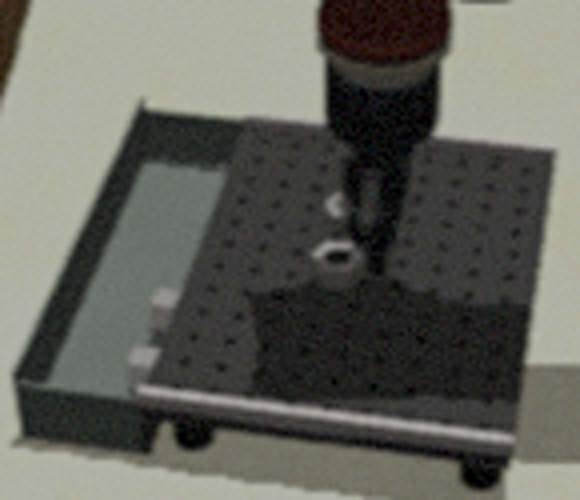

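View pics/top5.png

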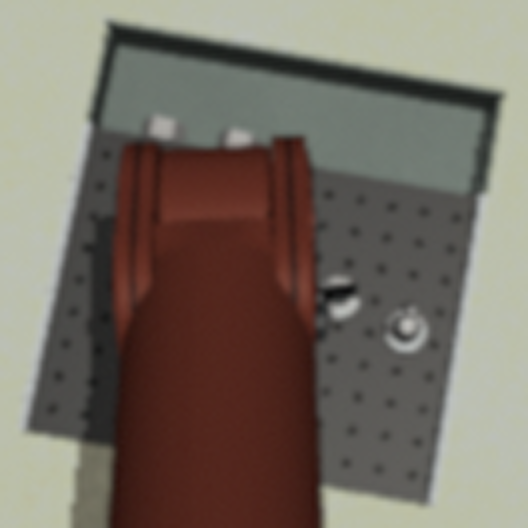

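Nuts a and b stand on edge in the tray, at top (163,128) and (239,138). Nut c is in contact at side (336,258). I'll check its lateral offset and push on in two stages.

Run:
```python
from h import *
f=lambda u,v:((u+.5)/4-.5+180,(v+.5)/4-.5+130)
print(toB(ray("side",f(337,257),61)), toB(ray("side",f(375,260),61)))
arm.move_straight(W(50,6,69.5),vel=50); st()
snap("6")
```

```text
[17.73930473  7.92806851] [-8.53966487  6.42924033]
 17.23 [577.2  46.1  69.5] [49.8  6.1] [ 0.3 -0.3  0.4] -0.1
```

View pics/side6.png

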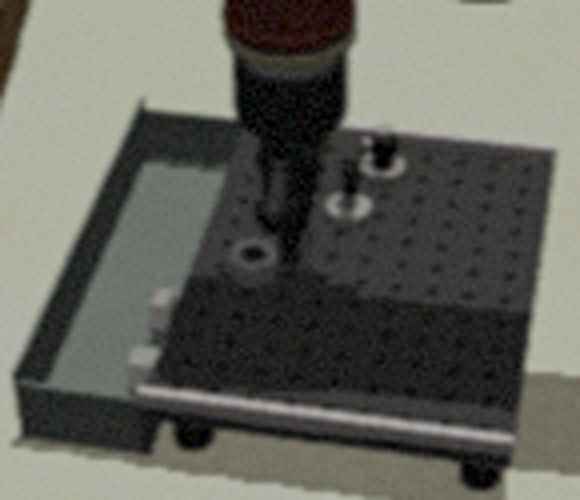

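Run:
```python
from h import *
f=lambda u,v:((u+.5)/4-.5+180,(v+.5)/4-.5+130)
y=toB(ray("side",f(254,254),61)); print(y)
if abs(y[1]-6)>7:
    print("recentre"); t=float(y[1])
    arm.move_straight(W(44,6,69.5),vel=60); arm.move_straight(W(44,t,69.5),vel=60)
else: t=6
arm.move_straight(W(126,t,69.5),vel=60); st()
arm.move_straight(W(120,t,150),vel=150)
snap("7")
```

```text
[74.75176638 15.00585031]
recentre
 19.4 [653.6  43.6  69.5] [125.7  15.1] [0.8 0.1 0.4] -0.0
```

View pics/side7.png

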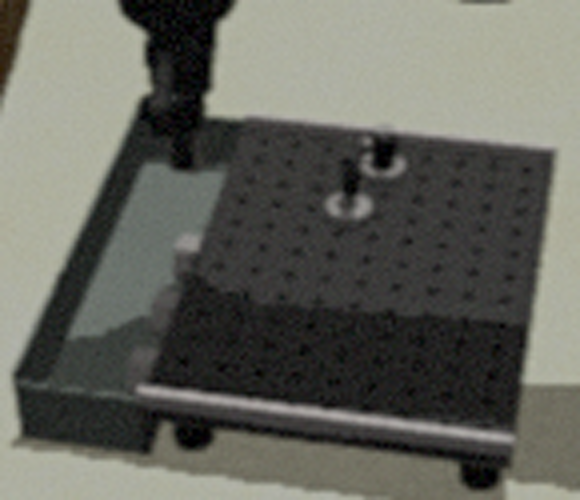

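All three nuts are off the board, at (187,250), (165,300) and (143,365). The posts are unmoved at (348,205) and (382,160). I'll retreat and check with both cameras.

Run:
```python
from h import *
arm.move_straight(W(110,15,250),vel=200)
arm.move_j([-73.866,19.091,2.286,83.961,-0.768,76.965,-3.352]); arm.wait(.5); st()
snap("8")
for n in("top","side"): 
    im=camera(n); cv2.imwrite(f"pics/{n}full8.png",im)
    d=cv2.absdiff(im,cv2.imread(f"pics/{n}0.png")).max(2); k,l,s,c=cv2.connectedComponentsWithStats((cv2.medianBlur(d,3)>35).astype('uint8'))
    print(n,[(s[i].tolist()) for i in range(1,k) if s[i][4]>4])
```

```text
23.77 [241.6 603.4 250.3] [-365.9  506.5] [ 0.1 -1.   0.7] -0.1
top [[208, 159, 5, 5, 17], [227, 163, 5, 5, 19], [247, 167, 5, 5, 19], [196, 183, 11, 11, 75], [211, 187, 11, 11, 74], [227, 204, 11, 11, 73], [0, 305, 3, 7, 14], [0, 313, 15, 19, 219]]
side [[226, 189, 3, 3, 7], [267, 191, 13, 8, 66], [224, 198, 2, 3, 5], [248, 202, 12, 8, 72], [218, 213, 3, 3, 7], [243, 213, 13, 10, 89], [214, 218, 5, 3, 12], [452, 304, 4, 18, 48], [445, 317, 41, 48, 824], [457, 319, 10, 8, 50]]
```

View pics/top8.png

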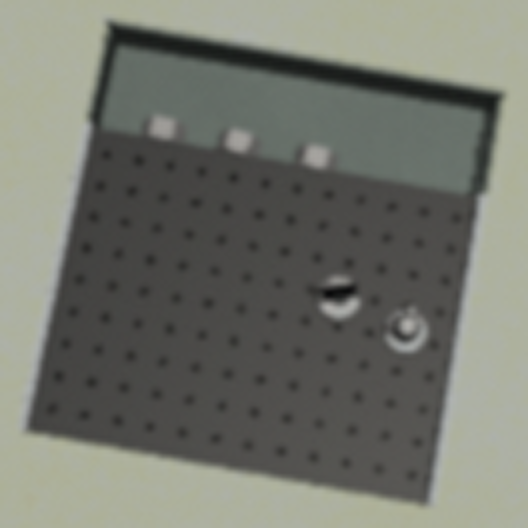

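View pics/side8.png

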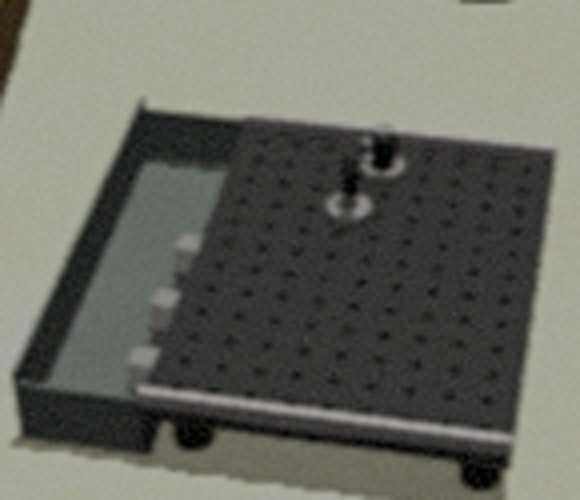

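Both views show three nuts on edge in the tray, and the posts are unchanged. The only image differences are the nuts and the gripper. I'll triangulate nut heights to confirm they rest on the tray floor.

Run:
```python
from h import *
t=lambda u,v:((u+.5)/4-.5+170,(v+.5)/4-.5+130)
f=lambda u,v:((u+.5)/4-.5+180,(v+.5)/4-.5+130)
for a,b in(((163,126),(145,356)),((240,139),(167,297)),((317,154),(189,243))):
    p=tri(t(*a),f(*b));print(p.round(1),toB(p).round(1))
order.finish_job()
```

```text
[673.8 127.1  33.9] [133.1 100.7]
[665.   66.3  33.7] [133.5  39.3]
[654.9   5.6  32.8] [132.7 -22.3]
the job is handed in; nothing more can be done
```

All three nuts are off the board and in the grey catch tray, and the job is handed in. I pushed them one lane at a time with the fingers shut, and the arm was back at its start pose, touching nothing, at about 24 s.

- **Nuts in the tray:** both cameras show them standing on edge against the board side of the tray. Their top faces triangulate to about 33–34 mm above the bench, which fits a 30 mm nut on the 4 mm floor. They are at board x of about 133.
- **Everything else:** comparing before and after pictures, the only differences are the nuts and the gripper (left shut). The posts and the other bench items show no change. The largest wrist force at the points I read it, between moves, was about 1 N.
- **What didn't go as expected:**
  - Nut c drifted about 9 mm sideways during its push, so I backed off and recentred before finishing.
  - The nuts came to rest on edge rather than flat.
  - They lie about 9, 23 and 37 mm to the right of where I pushed them off. I did not look into why; they are still well inside the tray.

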